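Put the microscope objectives away in their tray

ROBOT

A 6-joint arm with a two-finger parallel gripper is mounted at the origin on the work surface. World frame = base frame: x ahead of the robot, y to its left, z up, the work surface at z = 0. Lengths are in mm, angles in rad, forces in N, time in s.
With the tool pointing down it reaches from about 300 to 775 mm from the base axis. Payload 14.6 kg.
Tool frame: the origin (TCP) lies midway between the tips of the shut fingers; the grasp point (between the pads) lies 19 mm behind it (manip.hold_point_z is the distance from the TCP to the grasp point, in mm); z points along the fingers, y is the direction in which the jaws open and shut (so a half turn about z gives the same grasp; the last joint's range is limited). The gripper opens to 94 mm and grips with 3 to 60 N. Pads are 16 mm wide; open, the fingers measure 119 mm over their backs; the gripper's body (75 mm by 177 mm) begins 78 mm behind the grasp point.
Start: joints at [1.065, 0.3, 1.521, -0, 1.321, -0.067], TCP at [233.665, 497.885, 205.446] pointing down, gripper open.
Joint ranges: [-3.03, 3.03], [-0.79, 2.21], [0.23, 2.52], [-1.04, 4.18], [0, 3.07], [-2.55, 2.55]. Speed limits (rad/s): [2.22, 2.22, 2.57, 3.14, 3.14, 3.14].

INTERFACE

Orientations are given as [roll, pitch, yaw] about the fixed x, y, z axes, in that order (R = Rz(yaw) Ry(pitch) Rx(roll)).
In Python, from cell import manip gives the robot as it stands.
- The arm moves only by the shell command python3 -m crank 'ROWS' [OPENING] [FORCE]. ROWS is JSON, a list of rows, each an object with "offset": the shift along the world's x, y, z in m, a list of three; "spin": the turn about the world's z in degrees. In form: [{"offset": [dx, dy, dz], "spin": spin}, ...]. A call has exactly 8 rows; each row is the pose to reach, as a shift and turn from the pose measured when the call began; what a row does not reach only later rows make up. A row lasts 1/12 s, in which the tool goes at most 41.7 mm and 7.16 degrees, less where a joint would pass 70% of its speed; a pose out of reach is approached as far as the arm can. A call with a gripper value outside its range is refused whole. OPENING is the opening, from 0 (shut) to 1 (fully open), set as the call begins (- or left out, the last holds). The fingers move at their own pace and stop on an object; FORCE is the grip in N (left out, the last holds). Time passes only in rows, so rows that repeat a pose let the fingers close, or fill a call up. It gives the time, the measured TCP pose, the force and the opening at its end, in the units of the state.
- manip.read_state(): the state, without advancing time (a new reading comes with each control period).
- manip.camera(name): name is "scene" or "side" or "wrist"; returns a dict with "pixels" (420x560x3 uint8, red, green, blue), "fx", "fy", "cx", "cy" (pixels), "extrinsics" (4x4, takes a point from world to camera coordinates); the wrist camera has in their place "hand_eye" (4x4, takes a point from camera to tool coordinates, whose origin is the TCP and whose axes are the flange's). Camera axes: x right, y down, z forward; pixel columns grow to the right and rows downward; lengths in mm; the calibration is good to about 2 mm. A picture is of the moment at which its call begins: read the wrist's pose just before it. There is no depth.
- manip.sign_off(): hands the job in, once; it reports no verdict.
Trained networks look in a picture, given as the dict that the camera call returned (one of the last four; its "shot" number tells which), for a name from the list of things; names that differ only in an ending like _2 or _b are one class to them, and where a whole thing is asked for, a point or a joint stands for the part that bears it (a point fixed in the world has none). Each returns a list of dicts, best first, with "conf" (0 to 1); they miss things now and then, are a little off and sometimes report something else, mostly with a low value. They report only what shows in the picture. A call takes as long as a camera call.
- manip.search_frame(picture, name): "location" ([x, y, z] in mm, in world coordinates, good to about 4 mm: the middle of the surface that is visible of it).
- manip.masks_of(picture, name): "mask" (420x560 bool, what is visible of it).
The state is a dict: "clock": time; "joints": joint angles; "qd": joint speeds; "effort": joint torques, N m; "eef_pos": TCP position; "eef_rot": TCP orientation; "wrist_force": force on the tool from outside, world axes, zero at the start; "moment": the same for the moment, N m; "finger_gap": finger opening in mm.
Only numpy, scipy, OpenCV 4.12 (cv2) and the standard library are available. Lean on these libraries where they do the work, as an engineer would, in place of code of your own. Each camera call takes 0.05 s, during which the arm holds its last target. There are 200 camera calls.

TASK

Put the four silver-barrelled microscope objectives away in the white tray, each standing upright inside the seat whose ring has the same colour as its own. They are delicate optics: keep them upright and set each one down gently, never dropping it or knocking it over. Leave the black-barrelled objective and the eyepiece standing where they are, as they belong to another microscope.

Things in the scene. Friction and masses are not known exactly. Their poses are not given: they have to be found in the camera images.
- objective_red: Loose objective, silver barrel, red ring, 47 mm tall, 0.1-0.31 kg, upright on its brass thread, lens up. From below: thread 25 mm wide, 6 high; barrel 34 mm wide to 37 mm up (grip 20-35 mm up); red band 34 mm up, its bevel to 42 mm, seen from above; then a nose under 22 mm wide. Origin: centre of underside; z its axis, up.
- objective_yellow: Loose objective, silver barrel, yellow ring, 51 mm tall, 0.1-0.31 kg, upright on its brass thread, lens up. From below: thread 25 mm wide, 6 high; barrel 34 mm wide to 37 mm up (grip 20-35 mm up); yellow band 34 mm up, its bevel to 42 mm, seen from above; then a nose under 22 mm wide. Origin: centre of underside; z its axis, up.
- objective_green: Loose objective, silver barrel, green ring, 57 mm tall, 0.1-0.31 kg, upright on its brass thread, lens up. From below: thread 25 mm wide, 6 high; barrel 34 mm wide to 37 mm up (grip 20-35 mm up); green band 34 mm up, its bevel to 42 mm, seen from above; then a nose under 22 mm wide. Origin: centre of underside; z its axis, up.
- objective_blue: Loose objective, silver barrel, blue ring, 62 mm tall, 0.1-0.31 kg, upright on its brass thread, lens up. From below: thread 25 mm wide, 6 high; barrel 34 mm wide to 37 mm up (grip 20-35 mm up); blue band 34 mm up, its bevel to 42 mm, seen from above; then a nose under 22 mm wide. Origin: centre of underside; z its axis, up.
- seat_red: Fixed round seat, red ring on a black disc, one of four in a row 78 mm apart in a white tray (100 x 330 mm, fixed, walls 12 mm high); order varies. 60 mm wide; ring 48 mm inside, its top 4 mm over the seat floor. Origin: centre of underside, 5 mm over the bench; floor 3 mm above the origin. x across the row, y along it.
- seat_yellow: Fixed round seat, yellow ring on a black disc, one of four in a row 78 mm apart in a white tray (100 x 330 mm, fixed, walls 12 mm high); order varies. 60 mm wide; ring 48 mm inside, its top 4 mm over the seat floor. Origin: centre of underside, 5 mm over the bench; floor 3 mm above the origin. x across the row, y along it.
- seat_green: Fixed round seat, green ring on a black disc, one of four in a row 78 mm apart in a white tray (100 x 330 mm, fixed, walls 12 mm high); order varies. 60 mm wide; ring 48 mm inside, its top 4 mm over the seat floor. Origin: centre of underside, 5 mm over the bench; floor 3 mm above the origin. x across the row, y along it.
- seat_blue: Fixed round seat, blue ring on a black disc, one of four in a row 78 mm apart in a white tray (100 x 330 mm, fixed, walls 12 mm high); order varies. 60 mm wide; ring 48 mm inside, its top 4 mm over the seat floor. Origin: centre of underside, 5 mm over the bench; floor 3 mm above the origin. x across the row, y along it.
- black_objective: Look-alike that stays: loose objective of the same size and shape as the green-ringed one (57 mm tall, barrel 34 mm), also with a green ring, but with a black barrel. Stands upright; origin: centre of its underside, z up.
- eyepiece: Look-alike that stays: loose black eyepiece without coloured ring, 50 mm tall; steel tube 30 mm in diameter below, black body and rubber eyecup up to 38 mm in diameter above. Stands upright; origin: centre of its underside, z up.

How it is judged:
By the outcome, as a careful person would: the job done as asked, in the order asked, and still so for the second after the job is handed in, with the robot touching nothing.
It also fails if it takes over 115 s, if anything falls off the work surface, if the arm or the gripper's body presses on something with over 40 N, if the wrist force passes 120 N, or if a joint passes its speed limit or range.

## Working session

There is one attempt and no reset: what is moved stays moved. The work goes in short steps, Python scripts to look and compute and a shell command to move; the robot and the scene stay as the last step left them, time stands still between calls to the robot, and variables do not carry over. Pictures are saved under pics/ and viewed, about 12 in all and at most 16, crops included, and the job is handed in when it is done.

```bash
mkdir -p pics; ls
cat > h.py <<'E'
from cell import manip
import numpy as np, cv2
def snap(cam,fn=None):
    s=manip.read_state(); p=manip.camera(cam)
    if fn: cv2.imwrite('pics/'+fn,np.ascontiguousarray(p['pixels'][:,:,::-1]))
    return s,p
OBJ=['objective_red','objective_yellow','objective_green','objective_blue']
SEAT=['seat_red','seat_yellow','seat_green','seat_blue']
E
python3 - <<'E'
from h import *
s=manip.read_state(); print({k:np.round(v,3).tolist() for k,v in s.items()})
for c in ['scene','side']:
    s,p=snap(c,c+'0.png')
    for n in OBJ+SEAT+['black_objective','eyepiece']:
        print(c,n,[(np.round(d['location'],0).tolist(),round(d['conf'],2)) for d in manip.search_frame(p,n)[:3]])
print(manip.read_state()['clock'])
E
```

```text
pics
{'clock': 0.0, 'joints': [1.065, 0.3, 1.522, 0.0, 1.321, -0.067], 'qd': [-0.002, 0.002, -0.002, -0.001, -0.0, -0.001], 'effort': [-0.002, -53.181, -35.273, 0.071, 0.024, -0.0], 'eef_pos': [233.539, 497.664, 204.896], 'eef_rot': [-3.14, -0.0, 2.703], 'wrist_force': [0.824, 1.427, -0.571], 'moment': [0.02, -0.037, 0.01], 'finger_gap': 93.745}
scene objective_red [([471.0, 159.0, 33.0], 0.77)]
scene objective_yellow [([476.0, -72.0, 30.0], 0.71)]
scene objective_green [([506.0, -291.0, 36.0], 0.87), ([473.0, 157.0, 33.0], 0.36)]
scene objective_blue [([445.0, 54.0, 36.0], 0.93), ([617.0, 73.0, 7.0], 0.23)]
scene seat_red [([630.0, 2.0, 8.0], 0.64), ([443.0, 54.0, 35.0], 0.37), ([606.0, 150.0, 10.0], 0.2)]
scene seat_yellow [([635.0, -86.0, 8.0], 0.9)]
scene seat_green [([618.0, 74.0, 8.0], 0.89)]
scene seat_blue [([610.0, 154.0, 10.0], 0.9)]
scene black_objective [([472.0, -168.0, 38.0], 0.58), ([450.0, 288.0, 32.0], 0.26)]
scene eyepiece [([450.0, 287.0, 34.0], 0.76)]
side objective_red [([461.0, 162.0, 30.0], 0.85)]
side objective_yellow [([462.0, -69.0, 37.0], 0.66), ([436.0, 53.0, 36.0], 0.59)]
side objective_green [([494.0, -286.0, 39.0], 0.83)]
side objective_blue [([435.0, 52.0, 36.0], 0.64)]
side seat_red []
side seat_yellow [([638.0, -79.0, 6.0], 0.91)]
side seat_green [([614.0, 75.0, 8.0], 0.86), ([463.0, -68.0, 38.0], 0.62)]
side seat_blue [([608.0, 151.0, 8.0], 0.64)]
side black_objective [([458.0, -172.0, 40.0], 0.67)]
side eyepiece []
1.1
```

View pics/scene0.png

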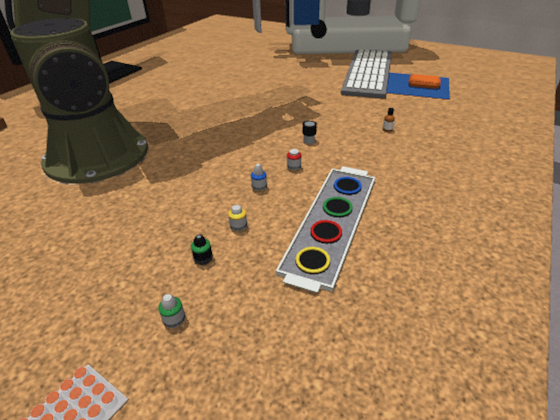

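View pics/side0.png

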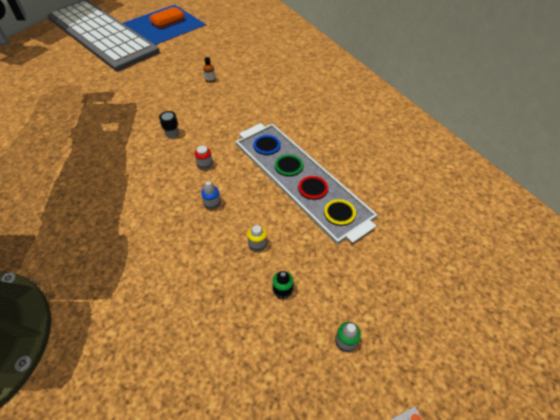

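Scene: red is at (294,160), blue (259,178), yellow (238,217), silver green (172,310), black with green ring (202,250) and eyepiece (309,131). From far to near, the seats are blue, green, red, yellow. The side view agrees. Next I triangulate from the masks.

```bash
cat >> h.py <<'E'
def ray(p,uv):
    E=np.array(p['extrinsics']);R=E[:3,:3];d=R.T@np.array([(uv[0]-p['cx'])/p['fx'],(uv[1]-p['cy'])/p['fy'],1]);return -R.T@E[:3,3],d
def onz(p,uv,z):
    o,d=ray(p,uv);return (o+d*(z-o[2])/d[2])[:2]
def cen(p,n,box=False):
    m=manip.masks_of(p,n)
    if not m: return None
    v,u=np.nonzero(m[0]['mask'])
    if box: return np.array([(u.min()+u.max())/2,(v.min()+v.max())/2]),m[0]['conf']
    return np.array([u.mean(),v.mean()]),m[0]['conf']
E
python3 - <<'E'
from h import *
P={c:manip.camera(c) for c in ['scene','side']}
for c in P: print(c,np.round(ray(P[c],(280,210))[0]))
for n in OBJ+SEAT+['black_objective','eyepiece']:
    r=[]
    for c in P:
        m=cen(P[c],n)
        if m: r.append((c,np.round(m[0]).tolist(),round(m[1],2),np.round(onz(P[c],m[0],12 if 'seat' in n else 26)).tolist()))
    print(n,r)
E
```

```text
scene [ 827. -506.  509.]
side [ 302. -418.  596.]
objective_red [('scene', [293.0, 160.0], 0.54, [471.0, 164.0]), ('side', [204.0, 157.0], 0.86, [468.0, 167.0])]
objective_yellow [('scene', [237.0, 218.0], 0.91, [471.0, -64.0]), ('side', [257.0, 238.0], 0.73, [468.0, -64.0])]
objective_green [('scene', [170.0, 311.0], 0.72, [502.0, -284.0]), ('side', [348.0, 337.0], 0.8, [500.0, -284.0])]
objective_blue [('scene', [258.0, 179.0], 0.93, [439.0, 64.0]), ('side', [211.0, 196.0], 0.68, [438.0, 64.0])]
seat_red [('scene', [326.0, 232.0], 0.92, [630.0, -7.0]), ('side', [313.0, 188.0], 0.58, [624.0, -5.0])]
seat_yellow [('scene', [312.0, 260.0], 0.95, [638.0, -83.0]), ('side', [340.0, 212.0], 0.84, [634.0, -82.0])]
seat_green [('scene', [337.0, 207.0], 0.72, [620.0, 70.0]), ('side', [289.0, 165.0], 0.86, [615.0, 72.0])]
seat_blue [('scene', [346.0, 186.0], 0.57, [610.0, 146.0]), ('side', [267.0, 144.0], 0.6, [606.0, 150.0])]
black_objective [('scene', [200.0, 250.0], 0.82, [462.0, -163.0]), ('side', [283.0, 284.0], 0.6, [461.0, -163.0])]
eyepiece [('scene', [309.0, 132.0], 0.76, [443.0, 304.0]), ('side', [169.0, 124.0], 0.66, [444.0, 303.0])]
```

```bash
python3 -m crank '[{"offset":[0.025,-0.034,0],"spin":0},{"offset":[0.05,-0.068,0],"spin":0},{"offset":[0.075,-0.102,0],"spin":0},{"offset":[0.1,-0.136,0],"spin":0},{"offset":[0.125,-0.17,0],"spin":0},{"offset":[0.15,-0.204,0],"spin":0},{"offset":[0.175,-0.238,0],"spin":0},{"offset":[0.2,-0.272,0],"spin":0}]' 1 10
python3 - <<'E'
from h import *
s,p=snap('wrist','w0.png'); print(np.round(s['eef_pos']),np.round(p['hand_eye'],3).tolist())
E
```

```text
clock: 2.87
eef_pos: [432.0, 227.5, 205.7]
eef_rot: [3.141, 0.0, 2.703]
wrist_force: [0.6, -0.0, 0.1]
finger_gap: 94.2
[432. 227. 206.] [[-0.0, -0.961, -0.275, 79.565], [1.0, -0.001, 0.001, 0.467], [-0.001, -0.275, 0.961, -179.174], [0.0, 0.0, 0.0, 1.0]]
```

```bash
python3 -m crank '[{"offset":[0.012,-0.02,-0.02],"spin":0},{"offset":[0.025,-0.04,-0.04],"spin":0},{"offset":[0.037,-0.061,-0.06],"spin":0},{"offset":[0.037,-0.061,-0.08],"spin":0},{"offset":[0.037,-0.061,-0.1],"spin":0},{"offset":[0.037,-0.061,-0.1],"spin":0},{"offset":[0.037,-0.061,-0.1],"spin":0},{"offset":[0.037,-0.061,-0.1],"spin":0}]'
cat >> h.py <<'E'
from scipy.spatial.transform import Rotation as Rn
def wrist(names,fn=None,z=None):
    s,p=snap('wrist',fn); T=np.eye(4);T[:3,:3]=Rn.from_euler('xyz',s['eef_rot']).as_matrix();T[:3,3]=s['eef_pos']
    p['extrinsics']=np.linalg.inv(T@np.array(p['hand_eye'])); e=np.array(s['eef_pos'])
    print('tcp',np.round(e,1))
    for n in names:
        try: m=cen(p,n)
        except Exception as ex: print(ex); continue
        if m:
            xy=onz(p,m[0],z or (12 if 'seat' in n else 30)); print(n,np.round(m[0]),round(m[1],2),'xy',np.round(xy,1),'go',np.round(xy-e[:2],1))
        else: print(n,None)
    return s,p
E
python3 -c "
from h import *
wrist(['objective_red'],'w1.png')"
```

```text
clock: 3.58
eef_pos: [472.8, 162.1, 106.8]
eef_rot: [3.141, 0.003, 2.699]
wrist_force: [-0.4, 0.6, 0.0]
finger_gap: 93.9
tcp [472.8 162.1 106.8]
objective_red [291. 212.] 0.71 xy [468.3 171.9] go [-4.5  9.9]
```

View pics/w1.png

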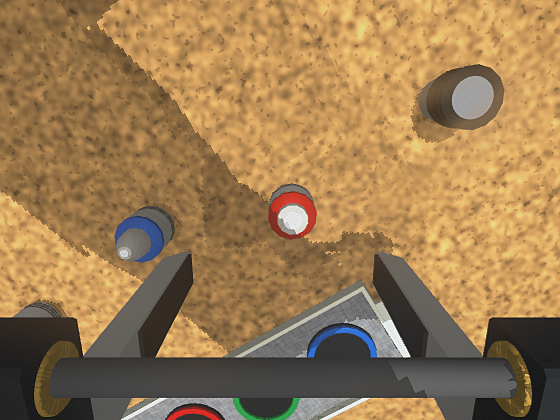

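Red is at about (292,213), between the jaws (midline near column 283). Blue, the eyepiece and the tray are visible. For the grasp I fit the ring's outer contour by colour.

```bash
cat >> h.py <<'E'
HUE={'red':0,'yellow':28,'green':70,'blue':110}
def ring(col,fn=None,z=36,near=None,amin=150):
    s,p=snap('wrist',fn); T=np.eye(4);T[:3,:3]=Rn.from_euler('xyz',s['eef_rot']).as_matrix();T[:3,3]=s['eef_pos']
    p['extrinsics']=np.linalg.inv(T@np.array(p['hand_eye'])); e=np.array(s['eef_pos']); print('tcp',np.round(e,1))
    h=cv2.cvtColor(np.ascontiguousarray(p['pixels']),cv2.COLOR_RGB2HSV).astype(int)
    d=np.abs(h[:,:,0]-HUE[col]);d=np.minimum(d,180-d)
    m=((d<(6 if col in('red','yellow') else 14))&(h[:,:,1]>(200 if col in('red','yellow') else 130))&(h[:,:,2]>50)).astype(np.uint8)
    cs,_=cv2.findContours(m,cv2.RETR_EXTERNAL,cv2.CHAIN_APPROX_NONE)
    for c in sorted(cs,key=cv2.contourArea)[::-1][:3]:
        if cv2.contourArea(c)<amin: continue
        (u,v),ax,_=cv2.fitEllipse(cv2.convexHull(c)); xy=onz(p,(u,v),z)
        w=ax[1]/p['fx']*np.linalg.norm(np.array([*xy,z])-ray(p,(u,v))[0])
        print(col,'px',round(u),round(v),'ax',np.round(ax),'width mm',round(w,1),'xy',np.round(xy,1),'go',np.round(xy-e[:2],1))
    return s,p
E
python3 -c "
from h import *
ring('red');ring('red',z=12);ring('blue',z=12);ring('green',z=12)"
```

```text
tcp [472.9 162.1 107. ]
red px 292 212 ax [42. 43.] width mm 30.0 xy [467.8 173. ] go [-5.1 10.9]
red px 196 434 ax [51. 66.] width mm 65.1 xy [608.   18.6] go [ 135.  -143.6]
tcp [472.8 162.1 106.8]
red px 293 212 ax [40. 45.] width mm 34.3 xy [474.4 171.4] go [1.5 9.3]
red px 193 429 ax [41. 59.] width mm 62.9 xy [621.4   2.6] go [ 148.6 -159.5]
tcp [472.7 162.  106.6]
blue px 139 239 ax [43. 49.] width mm 40.4 xy [442.2  54. ] go [ -30.5 -108.1]
blue px 342 355 ax [59. 68.] width mm 63.1 xy [606.6 155.6] go [133.9  -6.4]
tcp [472.6 162.  106.4]
green px 266 397 ax [55. 66.] width mm 65.1 xy [617.3  78.1] go [144.6 -83.9]
```

```bash
python3 -m crank '[{"offset":[-0.002,0.004,-0.01],"spin":0},{"offset":[-0.005,0.01,-0.02],"spin":0},{"offset":[-0.005,0.01,-0.03],"spin":0},{"offset":[-0.005,0.01,-0.04],"spin":0},{"offset":[-0.005,0.01,-0.045],"spin":0},{"offset":[-0.005,0.01,-0.045],"spin":0},{"offset":[-0.005,0.01,-0.045],"spin":0},{"offset":[-0.005,0.01,-0.045],"spin":0}]'
python3 -c "
from h import *
ring('red','w2.png')"
```

```text
clock: 4.55
eef_pos: [467.8, 171.9, 61.5]
eef_rot: [3.141, 0.003, 2.699]
wrist_force: [0.0, -0.3, 0.5]
finger_gap: 94.3
tcp [467.8 171.9  61.5]
red px 296 237 ax [14. 39.] width mm 22.8 xy [464.4 182.6] go [-3.4 10.7]
```

View pics/w2.png

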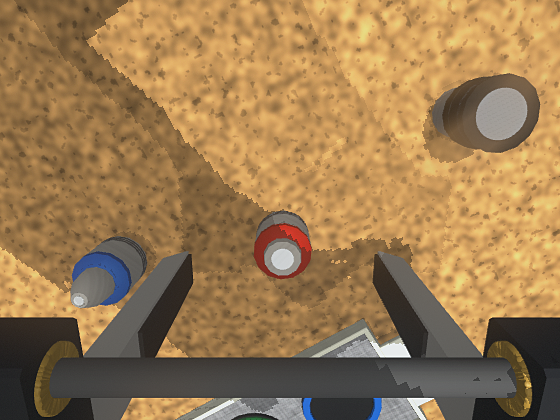

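Red is now centred across the jaws: ring at about (282,247), jaw midline 283. The colour fit broke in the shadow, so I loosen its threshold.

```bash
sed -i "s/200 if col/150 if col/; s/h\[:,:,2\]>50/h[:,:,2]>(30 if col=='red' else 50)/" h.py
python3 -c "
from h import *
s,p=ring('red');e=s['eef_pos'];print(onz(p,(282,247),36)-e[:2],p['fx'],p['cx'])
E=np.array(p['extrinsics'])
c=E@[e[0],e[1],e[2],1];print(c[:2]/c[2]*p['fx']+[p['cx'],p['cy']])"
```

```text
tcp [467.9 171.9  61.6]
red px 282 251 ax [55. 57.] width mm 33.7 xy [469.  171.8] go [ 1.1 -0.1]
[-0.92461224  0.84080762] 374.5182290813468 282.5784716592713
[281.3125886  267.00101706]
```

```bash
python3 -m crank '[{"offset":[0,0,-0.012],"spin":0},{"offset":[0,0,-0.024],"spin":0},{"offset":[0,0,-0.036],"spin":0},{"offset":[0,0,-0.046],"spin":0},{"offset":[0,0,-0.0535],"spin":0},{"offset":[0,0,-0.0535],"spin":0},{"offset":[0,0,-0.0535],"spin":0},{"offset":[0,0,-0.0535],"spin":0}]' 1 12
python3 -m crank '[{"offset":[0,0,0],"spin":0},{"offset":[0,0,0],"spin":0},{"offset":[0,0,0],"spin":0},{"offset":[0,0,0],"spin":0},{"offset":[0,0,0],"spin":0},{"offset":[0,0,0],"spin":0},{"offset":[0,0,0],"spin":0},{"offset":[0,0,0],"spin":0}]' 0.3 12
```

```text
clock: 5.32
eef_pos: [468.2, 172.0, 8.7]
eef_rot: [3.14, 0.004, 2.699]
wrist_force: [0.1, -0.5, 0.7]
finger_gap: 94.1
clock: 5.98
eef_pos: [468.2, 172.0, 8.7]
eef_rot: [3.14, 0.004, 2.699]
wrist_force: [1.0, -0.4, -0.1]
finger_gap: 43.9
```

```bash
python3 -m crank '[{"offset":[0,0,0],"spin":0},{"offset":[0,0,0],"spin":0},{"offset":[0,0,0],"spin":0},{"offset":[0,0,0],"spin":0},{"offset":[0,0,0],"spin":0},{"offset":[0,0,0.004],"spin":0},{"offset":[0,0,0.01],"spin":0},{"offset":[0,0,0.02],"spin":0}]' 0.25 20
```

```text
clock: 6.65
eef_pos: [467.8, 171.9, 28.8]
eef_rot: [3.141, 0.003, 2.699]
wrist_force: [-0.5, 0.3, -2.0]
finger_gap: 33.4
```

```bash
python3 -m crank '[{"offset":[0,0,0.02],"spin":0},{"offset":[0.01,-0.01,0.04],"spin":0},{"offset":[0.03,-0.03,0.06],"spin":0},{"offset":[0.055,-0.06,0.08],"spin":0},{"offset":[0.08,-0.085,0.09],"spin":0},{"offset":[0.105,-0.113,0.09],"spin":0},{"offset":[0.13,-0.141,0.09],"spin":0},{"offset":[0.145,-0.155,0.09],"spin":0}]'
python3 -m crank '[{"offset":[0.008,-0.009,0],"spin":0},{"offset":[0.013,-0.014,0],"spin":0},{"offset":[0.015,-0.017,-0.01],"spin":0},{"offset":[0.015,-0.017,-0.02],"spin":0},{"offset":[0.015,-0.017,-0.035],"spin":0},{"offset":[0.015,-0.017,-0.035],"spin":0},{"offset":[0.015,-0.017,-0.035],"spin":0},{"offset":[0.015,-0.017,-0.035],"spin":0}]'
python3 -c "
from h import *
s,p=ring('red','w3.png',z=12)
for c in ['yellow','green']: ring(c,z=12)"
```

```text
clock: 7.32
eef_pos: [614.5, 13.7, 120.0]
eef_rot: [3.141, 0.004, 2.697]
wrist_force: [-0.4, 0.1, -1.7]
finger_gap: 33.8
clock: 7.98
eef_pos: [629.4, -2.7, 85.4]
eef_rot: [3.141, 0.004, 2.698]
wrist_force: [-0.1, -1.2, -1.3]
finger_gap: 33.7
tcp [629.4  -2.7  85.4]
red px 283 294 ax [71. 75.] width mm 57.2 xy [679.  -25.4] go [ 49.6 -22.7]
red px 284 218 ax [79. 83.] width mm 58.7 xy [6.263e+02 5.000e-01] go [-3.1  3.1]
tcp [629.6  -2.8  85.8]
yellow px 65 32 ax [59. 71.] width mm 54.9 xy [460.7 -70. ] go [-168.9  -67.1]
yellow px 194 272 ax [74. 79.] width mm 60.6 xy [635.3 -76.7] go [  5.7 -73.9]
tcp [629.7  -2.9  85.9]
green px 380 157 ax [78. 90.] width mm 63.3 xy [616.1  77.3] go [-13.6  80.3]
```

View pics/w3.png

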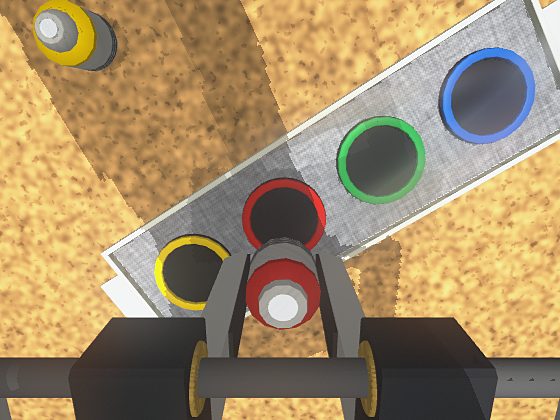

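Red objective held at (283,300); red seat at (284,218), right in line. Seat centres are collinear and 78 mm apart as specified. Lowering.

```bash
python3 -m crank '[{"offset":[-0.002,0.002,-0.012],"spin":0},{"offset":[-0.003,0.003,-0.024],"spin":0},{"offset":[-0.003,0.003,-0.036],"spin":0},{"offset":[-0.003,0.003,-0.045],"spin":0},{"offset":[-0.003,0.003,-0.053],"spin":0},{"offset":[-0.003,0.003,-0.058],"spin":0},{"offset":[-0.003,0.003,-0.06],"spin":0},{"offset":[-0.003,0.003,-0.06],"spin":0}]'
python3 -m crank '[{"offset":[0,0,-0.002],"spin":0},{"offset":[0,0,-0.004],"spin":0},{"offset":[0,0,-0.006],"spin":0},{"offset":[0,0,-0.0075],"spin":0},{"offset":[0,0,-0.0085],"spin":0},{"offset":[0,0,-0.0085],"spin":0},{"offset":[0,0,-0.0085],"spin":0},{"offset":[0,0,-0.0085],"spin":0}]'
python3 -c "
from h import *
snap('wrist','w4.png')"
```

```text
clock: 8.8
eef_pos: [626.6, -0.1, 25.3]
eef_rot: [3.141, 0.005, 2.698]
wrist_force: [0.2, -0.9, -0.6]
finger_gap: 34.0
clock: 9.47
eef_pos: [626.7, -0.1, 16.9]
eef_rot: [3.141, 0.005, 2.698]
wrist_force: [-0.4, 0.4, -1.4]
finger_gap: 33.7
```

View pics/w4.png

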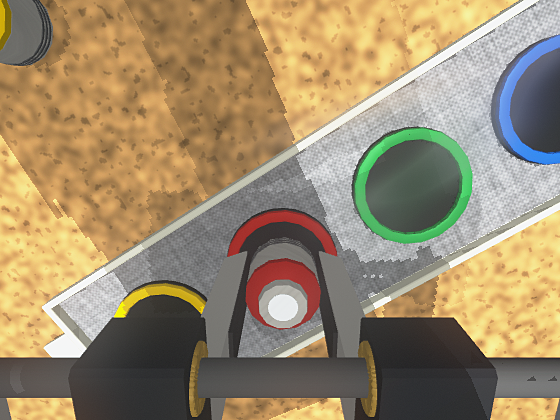

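The objective sits inside the red ring (centre about (283,265)). The wrist still carries its weight, so I lower about 1 mm more before releasing.

```bash
python3 -m crank '[{"offset":[0,0,-0.0004],"spin":0},{"offset":[0,0,-0.0008],"spin":0},{"offset":[0,0,-0.001],"spin":0},{"offset":[0,0,-0.001],"spin":0},{"offset":[0,0,-0.001],"spin":0},{"offset":[0,0,-0.001],"spin":0},{"offset":[0,0,-0.001],"spin":0},{"offset":[0,0,-0.001],"spin":0}]'
```

```text
clock: 10.18
eef_pos: [626.8, -0.1, 16.7]
eef_rot: [3.141, 0.005, 2.698]
wrist_force: [-4.8, -0.6, 6.5]
finger_gap: 33.9
```

```bash
python3 -m crank '[{"offset":[0,0,0],"spin":0},{"offset":[0,0,0],"spin":0},{"offset":[0,0,0],"spin":0},{"offset":[0,0,0],"spin":0},{"offset":[0,0,0.01],"spin":0},{"offset":[0,0,0.03],"spin":0},{"offset":[0,0,0.055],"spin":0},{"offset":[0,0,0.085],"spin":0}]' 0.55 12
python3 -m crank '[{"offset":[-0.02,0.007,0.01],"spin":0},{"offset":[-0.05,0.018,0.01],"spin":0},{"offset":[-0.08,0.03,0.01],"spin":0},{"offset":[-0.11,0.041,0.01],"spin":0},{"offset":[-0.14,0.052,0.01],"spin":0},{"offset":[-0.165,0.061,0.01],"spin":0},{"offset":[-0.18,0.066,0.01],"spin":0},{"offset":[-0.187,0.069,0.01],"spin":0}]' 1 12
python3 -c "
from h import *
s,p=ring('blue','w5.png');ring('yellow')"
```

```text
clock: 10.85
eef_pos: [626.1, -0.1, 102.2]
eef_rot: [3.141, 0.003, 2.698]
wrist_force: [1.3, 0.0, -0.5]
finger_gap: 51.6
clock: 11.52
eef_pos: [437.7, 69.5, 113.0]
eef_rot: [3.141, 0.004, 2.698]
wrist_force: [-0.7, 1.0, -0.9]
finger_gap: 94.2
tcp [437.7  69.5 113. ]
blue px 277 226 ax [42. 46.] width mm 32.8 xy [438.9  65.7] go [ 1.2 -3.7]
blue px 464 336 ax [46. 50.] width mm 45.7 xy [583.9 158.5] go [146.1  89. ]
tcp [437.9  69.6 113. ]
```

View pics/w5.png

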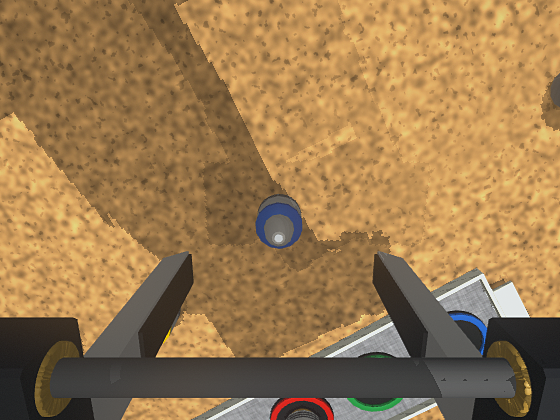

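Blue is centred between the jaws at (278,225), and the red objective is upright in its seat at (302,410). Descending with one more check.

```bash
python3 -m crank '[{"offset":[0.001,-0.003,-0.015],"spin":0},{"offset":[0.001,-0.003,-0.03],"spin":0},{"offset":[0.001,-0.003,-0.04],"spin":0},{"offset":[0.001,-0.003,-0.047],"spin":0},{"offset":[0.001,-0.003,-0.05],"spin":0},{"offset":[0.001,-0.003,-0.05],"spin":0},{"offset":[0.001,-0.003,-0.05],"spin":0},{"offset":[0.001,-0.003,-0.05],"spin":0}]'
python3 -c "
from h import *
s,p=ring('blue')"
```

```text
clock: 12.28
eef_pos: [440.5, 66.2, 63.6]
eef_rot: [3.14, 0.005, 2.698]
wrist_force: [-0.1, -0.2, -0.3]
finger_gap: 93.6
tcp [440.5  66.2  63.6]
blue px 280 245 ax [53. 57.] width mm 33.4 xy [439.   66.4] go [-1.6  0.2]
```

Centred within 2 mm, so I descend and close.

```bash
python3 -m crank '[{"offset":[-0.001,0,-0.012],"spin":0},{"offset":[-0.001,0,-0.024],"spin":0},{"offset":[-0.001,0,-0.036],"spin":0},{"offset":[-0.001,0,-0.047],"spin":0},{"offset":[-0.001,0,-0.055],"spin":0},{"offset":[-0.001,0,-0.055],"spin":0},{"offset":[-0.001,0,-0.055],"spin":0},{"offset":[-0.001,0,-0.055],"spin":0}]' 1 12
python3 -m crank '[{"offset":[0,0,0],"spin":0},{"offset":[0,0,0],"spin":0},{"offset":[0,0,0],"spin":0},{"offset":[0,0,0],"spin":0},{"offset":[0,0,0],"spin":0},{"offset":[0,0,0],"spin":0},{"offset":[0,0,0],"spin":0},{"offset":[0,0,0],"spin":0}]' 0.3 12
python3 -m crank '[{"offset":[0,0,0],"spin":0},{"offset":[0,0,0],"spin":0},{"offset":[0,0,0],"spin":0},{"offset":[0,0,0],"spin":0},{"offset":[0,0,0],"spin":0},{"offset":[0,0,0.004],"spin":0},{"offset":[0,0,0.012],"spin":0},{"offset":[0,0,0.03],"spin":0}]' 0.25 20
```

```text
clock: 13.0
eef_pos: [439.9, 66.3, 9.2]
eef_rot: [3.14, 0.006, 2.698]
wrist_force: [-0.2, -1.0, -0.1]
finger_gap: 94.0
clock: 13.67
eef_pos: [439.9, 66.3, 9.2]
eef_rot: [3.14, 0.006, 2.698]
wrist_force: [0.5, -0.4, -0.1]
finger_gap: 44.4
clock: 14.33
eef_pos: [438.7, 66.2, 38.6]
eef_rot: [3.142, 0.003, 2.698]
wrist_force: [0.2, 0.6, -2.5]
finger_gap: 33.8
```

```bash
python3 -m crank '[{"offset":[0,0,0.02],"spin":0},{"offset":[0.012,0.006,0.04],"spin":0},{"offset":[0.035,0.018,0.06],"spin":0},{"offset":[0.065,0.034,0.065],"spin":0},{"offset":[0.095,0.05,0.065],"spin":0},{"offset":[0.125,0.066,0.065],"spin":0},{"offset":[0.15,0.08,0.065],"spin":0},{"offset":[0.163,0.087,0.06],"spin":0}]'
python3 -m crank '[{"offset":[0.004,0.002,-0.005],"spin":0},{"offset":[0.004,0.002,-0.01],"spin":0},{"offset":[0.004,0.002,-0.015],"spin":0},{"offset":[0.004,0.002,-0.015],"spin":0},{"offset":[0.004,0.002,-0.015],"spin":0},{"offset":[0.004,0.002,-0.015],"spin":0},{"offset":[0.004,0.002,-0.015],"spin":0},{"offset":[0.004,0.002,-0.015],"spin":0}]'
python3 -c "
from h import *
s,p=ring('blue','w6.png',z=12)"
```

```text
clock: 15.0
eef_pos: [604.0, 154.8, 99.7]
eef_rot: [3.14, 0.005, 2.699]
wrist_force: [-1.6, -0.4, -2.6]
finger_gap: 33.7
clock: 15.67
eef_pos: [608.0, 156.6, 85.2]
eef_rot: [3.14, 0.005, 2.699]
wrist_force: [0.9, -0.2, -3.6]
finger_gap: 33.6
tcp [608.  156.6  85.2]
blue px 283 289 ax [71. 75.] width mm 56.7 xy [654.  135.7] go [ 46.  -20.9]
blue px 279 225 ax [79. 83.] width mm 58.7 xy [607.8 155.3] go [-0.2 -1.4]
```

View pics/w6.png

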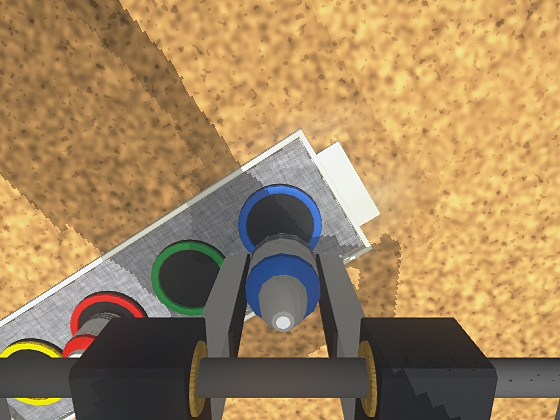

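Blue is held over its seat (280,225), well aligned. Lowering.

```bash
python3 -m crank '[{"offset":[0,-0.001,-0.012],"spin":0},{"offset":[0,-0.001,-0.024],"spin":0},{"offset":[0,-0.001,-0.036],"spin":0},{"offset":[0,-0.001,-0.045],"spin":0},{"offset":[0,-0.001,-0.053],"spin":0},{"offset":[0,-0.001,-0.059],"spin":0},{"offset":[0,-0.001,-0.062],"spin":0},{"offset":[0,-0.001,-0.062],"spin":0}]'
python3 -m crank '[{"offset":[0,0,-0.001],"spin":0},{"offset":[0,0,-0.002],"spin":0},{"offset":[0,0,-0.003],"spin":0},{"offset":[0,0,-0.004],"spin":0},{"offset":[0,0,-0.0048],"spin":0},{"offset":[0,0,-0.0055],"spin":0},{"offset":[0,0,-0.006],"spin":0},{"offset":[0,0,-0.006],"spin":0}]'
```

```text
clock: 16.38
eef_pos: [607.8, 155.7, 22.3]
eef_rot: [3.14, 0.004, 2.699]
wrist_force: [-0.3, 0.0, -1.7]
finger_gap: 33.4
clock: 17.05
eef_pos: [607.9, 155.6, 17.2]
eef_rot: [3.14, 0.005, 2.699]
wrist_force: [-4.9, -1.1, 6.5]
finger_gap: 33.5
```

```bash
python3 -m crank '[{"offset":[0,0,0],"spin":0},{"offset":[0,0,0],"spin":0},{"offset":[0,0,0],"spin":0},{"offset":[0,0,0],"spin":0},{"offset":[0,0,0.01],"spin":0},{"offset":[0,0,0.03],"spin":0},{"offset":[0,0,0.06],"spin":0},{"offset":[0,0,0.09],"spin":0}]' 0.55 12
python3 -m crank '[{"offset":[-0.01,-0.015,0.01],"spin":0},{"offset":[-0.03,-0.047,0.01],"spin":0},{"offset":[-0.05,-0.079,0.01],"spin":0},{"offset":[-0.07,-0.11,0.01],"spin":0},{"offset":[-0.09,-0.142,0.01],"spin":0},{"offset":[-0.11,-0.173,0.01],"spin":0},{"offset":[-0.128,-0.202,0.01],"spin":0},{"offset":[-0.139,-0.219,0.01],"spin":0}]' 1 12
python3 -m crank '[{"offset":[0,0,0],"spin":0},{"offset":[0,0,0],"spin":0},{"offset":[0,0,0],"spin":0},{"offset":[0,0,0],"spin":0},{"offset":[0,0,0],"spin":0},{"offset":[0,0,0],"spin":0},{"offset":[0,0,0],"spin":0},{"offset":[0,0,0],"spin":0}]'
python3 -c "
from h import *
s,p=ring('yellow','w7.png');wrist(['objective_yellow'])"
```

```text
clock: 17.72
eef_pos: [607.5, 155.6, 108.5]
eef_rot: [3.141, 0.004, 2.699]
wrist_force: [0.4, 0.3, 1.0]
finger_gap: 51.8
clock: 18.38
eef_pos: [467.0, -65.5, 119.3]
eef_rot: [3.141, 0.005, 2.698]
wrist_force: [0.6, 0.6, -0.4]
finger_gap: 93.8
clock: 19.05
eef_pos: [467.1, -65.2, 119.2]
eef_rot: [3.141, 0.004, 2.698]
wrist_force: [-0.1, 0.5, -0.1]
finger_gap: 93.9
tcp [467.1 -65.2 119.2]
yellow px 289 221 ax [45. 46.] width mm 33.4 xy [470.  -60.3] go [2.9 4.9]
yellow px 351 359 ax [19. 44.] width mm 39.2 xy [599.3 -64.8] go [132.2   0.4]
yellow px 347 394 ax [22. 45.] width mm 42.6 xy [629.8 -81. ] go [162.7 -15.8]
tcp [467.1 -65.3 119.2]
objective_yellow [289. 217.] 0.7 xy [468.9 -59.9] go [1.8 5.4]
```

View pics/w7.png

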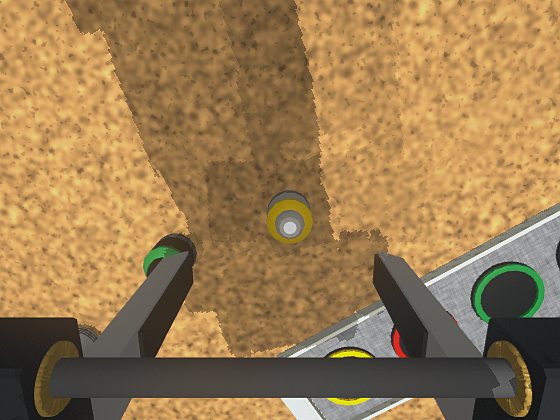

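Yellow is at (289,219). The black objective at (168,255) clears the left finger by over 20 mm. Correct and descend to a check height.

```bash
python3 -m crank '[{"offset":[0.002,0.003,-0.015],"spin":0},{"offset":[0.0025,0.005,-0.03],"spin":0},{"offset":[0.0025,0.005,-0.045],"spin":0},{"offset":[0.0025,0.005,-0.053],"spin":0},{"offset":[0.0025,0.005,-0.056],"spin":0},{"offset":[0.0025,0.005,-0.056],"spin":0},{"offset":[0.0025,0.005,-0.056],"spin":0},{"offset":[0.0025,0.005,-0.056],"spin":0}]' 0.85
python3 -c "
from h import *
s,p=ring('yellow')"
```

```text
clock: 19.87
eef_pos: [469.9, -60.6, 64.0]
eef_rot: [3.141, 0.006, 2.698]
wrist_force: [-0.1, 0.5, -0.1]
finger_gap: 79.7
tcp [469.9 -60.6  64. ]
yellow px 282 247 ax [55. 57.] width mm 33.7 xy [469.8 -60.4] go [-0.1  0.2]
yellow px 354 422 ax [57. 75.] width mm 60.1 xy [607.4 -70.7] go [137.4 -10.1]
```

```bash
python3 -m crank '[{"offset":[0,0,-0.012],"spin":0},{"offset":[0,0,-0.024],"spin":0},{"offset":[0,0,-0.036],"spin":0},{"offset":[0,0,-0.047],"spin":0},{"offset":[0,0,-0.0555],"spin":0},{"offset":[0,0,-0.0555],"spin":0},{"offset":[0,0,-0.0555],"spin":0},{"offset":[0,0,-0.0555],"spin":0}]' 0.85 12
python3 -m crank '[{"offset":[0,0,0],"spin":0},{"offset":[0,0,0],"spin":0},{"offset":[0,0,0],"spin":0},{"offset":[0,0,0],"spin":0},{"offset":[0,0,0],"spin":0},{"offset":[0,0,0],"spin":0},{"offset":[0,0,0],"spin":0},{"offset":[0,0,0],"spin":0}]' 0.3 12
python3 -m crank '[{"offset":[0,0,0],"spin":0},{"offset":[0,0,0],"spin":0},{"offset":[0,0,0],"spin":0},{"offset":[0,0,0],"spin":0},{"offset":[0,0,0],"spin":0},{"offset":[0,0,0.004],"spin":0},{"offset":[0,0,0.012],"spin":0},{"offset":[0,0,0.03],"spin":0}]' 0.25 20
```

```text
clock: 20.58
eef_pos: [470.3, -60.6, 9.0]
eef_rot: [3.141, 0.006, 2.698]
wrist_force: [-0.6, -0.2, 0.2]
finger_gap: 80.3
clock: 21.25
eef_pos: [470.3, -60.6, 9.0]
eef_rot: [3.141, 0.006, 2.698]
wrist_force: [-0.8, -0.1, 0.5]
finger_gap: 33.7
clock: 21.92
eef_pos: [469.2, -60.4, 38.4]
eef_rot: [3.141, 0.003, 2.698]
wrist_force: [0.5, 0.4, -2.4]
finger_gap: 33.6
```

```bash
python3 -m crank '[{"offset":[0,0,0.02],"spin":0},{"offset":[0.012,-0.001,0.04],"spin":0},{"offset":[0.037,-0.003,0.06],"spin":0},{"offset":[0.067,-0.006,0.065],"spin":0},{"offset":[0.097,-0.009,0.065],"spin":0},{"offset":[0.127,-0.012,0.065],"spin":0},{"offset":[0.15,-0.015,0.06],"spin":0},{"offset":[0.163,-0.016,0.05],"spin":0}]'
python3 -m crank '[{"offset":[0.002,0,-0.002],"spin":0},{"offset":[0.002,0,-0.003],"spin":0},{"offset":[0.002,0,-0.003],"spin":0},{"offset":[0.002,0,-0.003],"spin":0},{"offset":[0.002,0,-0.003],"spin":0},{"offset":[0.002,0,-0.003],"spin":0},{"offset":[0.002,0,-0.003],"spin":0},{"offset":[0.002,0,-0.003],"spin":0}]'
python3 -c "
from h import *
s,p=ring('yellow','w8.png',z=12)"
```

```text
clock: 22.58
eef_pos: [634.6, -76.8, 89.7]
eef_rot: [3.141, 0.006, 2.698]
wrist_force: [-0.9, 0.1, -1.0]
finger_gap: 33.4
clock: 23.25
eef_pos: [636.5, -76.8, 87.0]
eef_rot: [3.141, 0.006, 2.698]
wrist_force: [0.6, -0.6, -1.8]
finger_gap: 33.7
tcp [636.5 -76.8  87. ]
yellow px 283 291 ax [71. 75.] width mm 57.4 xy [684.8 -98.9] go [ 48.3 -22.1]
yellow px 281 222 ax [79. 83.] width mm 58.9 xy [635.6 -77. ] go [-0.9 -0.2]
```

View pics/w8.png

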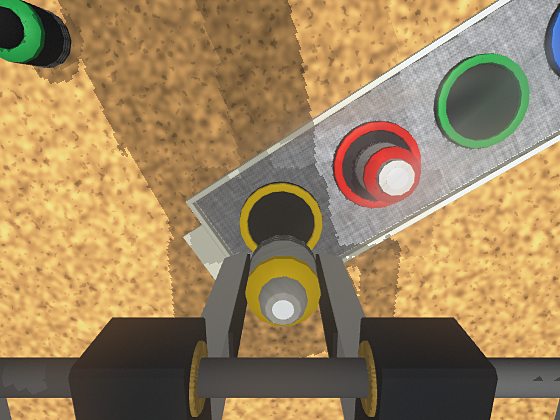

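Yellow is aligned over its seat (281,222), and red stands upright in its ring (378,165). Lowering.

```bash
python3 -m crank '[{"offset":[-0.001,0,-0.012],"spin":0},{"offset":[-0.001,0,-0.024],"spin":0},{"offset":[-0.001,0,-0.036],"spin":0},{"offset":[-0.001,0,-0.046],"spin":0},{"offset":[-0.001,0,-0.055],"spin":0},{"offset":[-0.001,0,-0.061],"spin":0},{"offset":[-0.001,0,-0.064],"spin":0},{"offset":[-0.001,0,-0.064],"spin":0}]'
python3 -m crank '[{"offset":[0,0,-0.001],"spin":0},{"offset":[0,0,-0.002],"spin":0},{"offset":[0,0,-0.003],"spin":0},{"offset":[0,0,-0.004],"spin":0},{"offset":[0,0,-0.0048],"spin":0},{"offset":[0,0,-0.0055],"spin":0},{"offset":[0,0,-0.006],"spin":0},{"offset":[0,0,-0.006],"spin":0}]'
```

```text
clock: 23.97
eef_pos: [635.3, -76.7, 22.1]
eef_rot: [3.141, 0.005, 2.698]
wrist_force: [0.2, -0.4, -2.4]
finger_gap: 33.5
clock: 24.63
eef_pos: [635.4, -76.8, 17.0]
eef_rot: [3.141, 0.005, 2.698]
wrist_force: [-4.8, 1.5, 7.4]
finger_gap: 33.8
```

```bash
python3 -m crank '[{"offset":[0,0,0],"spin":0},{"offset":[0,0,0],"spin":0},{"offset":[0,0,0],"spin":0},{"offset":[0,0,0],"spin":0},{"offset":[0,0,0.01],"spin":0},{"offset":[0,0,0.03],"spin":0},{"offset":[0,0,0.06],"spin":0},{"offset":[0,0,0.09],"spin":0}]' 0.55 12
python3 -m crank '[{"offset":[-0.01,-0.015,0.01],"spin":0},{"offset":[-0.03,-0.046,0.01],"spin":0},{"offset":[-0.05,-0.077,0.01],"spin":0},{"offset":[-0.07,-0.108,0.01],"spin":0},{"offset":[-0.09,-0.138,0.01],"spin":0},{"offset":[-0.11,-0.169,0.01],"spin":0},{"offset":[-0.126,-0.194,0.01],"spin":0},{"offset":[-0.134,-0.206,0.01],"spin":0}]' 0.85 12
python3 -m crank '[{"offset":[0,0,0],"spin":0},{"offset":[0,0,0],"spin":0},{"offset":[0,0,0],"spin":0},{"offset":[0,0,0],"spin":0},{"offset":[0,0,0],"spin":0},{"offset":[0,0,0],"spin":0},{"offset":[0,0,0],"spin":0},{"offset":[0,0,0],"spin":0}]'
python3 -c "
from h import *
s,p=ring('green','w9.png');wrist(['objective_green','black_objective'])"
```

```text
clock: 25.3
eef_pos: [635.0, -76.7, 108.3]
eef_rot: [3.141, 0.004, 2.698]
wrist_force: [0.7, -0.8, 0.8]
finger_gap: 51.5
clock: 25.97
eef_pos: [499.3, -285.4, 119.2]
eef_rot: [3.141, 0.005, 2.695]
wrist_force: [-0.1, 0.2, -0.8]
finger_gap: 80.0
clock: 26.63
eef_pos: [499.4, -285.1, 119.2]
eef_rot: [3.142, 0.005, 2.696]
wrist_force: [0.1, 0.4, 0.0]
finger_gap: 79.9
tcp [ 499.4 -285.1  119.2]
tcp [ 499.4 -285.2  119.2]
objective_green None
black_objective None
```

View pics/w9.png

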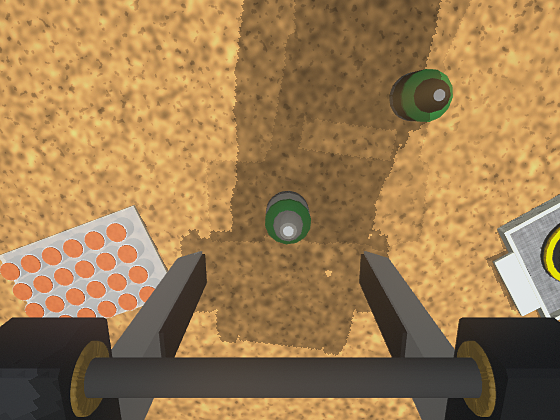

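The silver green objective is at (288,222), with a grey barrel and nose. The dark one at (422,95) is the look-alike. This is nearly the pixel yellow had, so the same correction applies, about (2.5, 4.5) mm.

```bash
python3 -m crank '[{"offset":[0.002,0.003,-0.015],"spin":0},{"offset":[0.0025,0.0045,-0.03],"spin":0},{"offset":[0.0025,0.0045,-0.045],"spin":0},{"offset":[0.0025,0.0045,-0.053],"spin":0},{"offset":[0.0025,0.0045,-0.056],"spin":0},{"offset":[0.0025,0.0045,-0.056],"spin":0},{"offset":[0.0025,0.0045,-0.056],"spin":0},{"offset":[0.0025,0.0045,-0.056],"spin":0}]'
sed -i "s/(30 if col=='red' else 50)/(30 if col!='blue' else 50)/; s/else 14))/else 22))/; s/else 130)/else 90)/" h.py
python3 -c "
from h import *
s,p=ring('green')
print(cv2.cvtColor(np.ascontiguousarray(p['pixels'][250:253,258:266]),cv2.COLOR_RGB2HSV)[0])"
```

```text
clock: 27.5
eef_pos: [502.1, -281.2, 64.1]
eef_rot: [-3.142, 0.006, 2.695]
wrist_force: [0.4, -0.2, 0.2]
finger_gap: 79.9
tcp [ 502.1 -281.2   64.1]
green px 281 247 ax [55. 57.] width mm 33.7 xy [ 502.1 -281.6] go [-0.  -0.4]
green px 455 88 ax [57. 72.] width mm 43.7 xy [ 461.2 -160.5] go [-40.9 120.6]
[[ 59 124  99]
 [ 59 122 100]
 [ 59 124  97]
 [ 59 126 101]
 [ 60 139  99]
 [  3  22 105]
 [ 12  23 113]
 [ 18  23 112]]
```

```bash
python3 -m crank '[{"offset":[0,0,-0.012],"spin":0},{"offset":[0,0,-0.024],"spin":0},{"offset":[0,0,-0.036],"spin":0},{"offset":[0,0,-0.047],"spin":0},{"offset":[0,0,-0.0555],"spin":0},{"offset":[0,0,-0.0555],"spin":0},{"offset":[0,0,-0.0555],"spin":0},{"offset":[0,0,-0.0555],"spin":0}]' 0.85 12
python3 -m crank '[{"offset":[0,0,0],"spin":0},{"offset":[0,0,0],"spin":0},{"offset":[0,0,0],"spin":0},{"offset":[0,0,0],"spin":0},{"offset":[0,0,0],"spin":0},{"offset":[0,0,0],"spin":0},{"offset":[0,0,0],"spin":0},{"offset":[0,0,0],"spin":0}]' 0.3 12
python3 -m crank '[{"offset":[0,0,0],"spin":0},{"offset":[0,0,0],"spin":0},{"offset":[0,0,0],"spin":0},{"offset":[0,0,0],"spin":0},{"offset":[0,0,0],"spin":0},{"offset":[0,0,0.004],"spin":0},{"offset":[0,0,0.012],"spin":0},{"offset":[0,0,0.03],"spin":0}]' 0.25 20
```

```text
clock: 28.22
eef_pos: [502.3, -281.3, 8.8]
eef_rot: [-3.141, 0.007, 2.695]
wrist_force: [-0.4, -0.1, 0.5]
finger_gap: 80.0
clock: 28.88
eef_pos: [502.4, -281.3, 8.9]
eef_rot: [-3.141, 0.007, 2.695]
wrist_force: [-0.7, -0.1, 0.3]
finger_gap: 33.5
clock: 29.55
eef_pos: [501.4, -280.7, 37.9]
eef_rot: [3.141, 0.004, 2.695]
wrist_force: [-0.7, -0.2, -2.1]
finger_gap: 33.6
```

```bash
python3 -m crank '[{"offset":[0,0,0.025],"spin":0},{"offset":[0.003,0.01,0.055],"spin":0},{"offset":[0.01,0.03,0.08],"spin":0},{"offset":[0.02,0.06,0.09],"spin":0},{"offset":[0.03,0.09,0.09],"spin":0},{"offset":[0.04,0.122,0.09],"spin":0},{"offset":[0.05,0.154,0.09],"spin":0},{"offset":[0.06,0.186,0.09],"spin":0}]'
python3 -m crank '[{"offset":[0.01,0.03,0],"spin":0},{"offset":[0.02,0.06,0],"spin":0},{"offset":[0.03,0.09,0],"spin":0},{"offset":[0.04,0.12,0],"spin":0},{"offset":[0.048,0.145,0],"spin":0},{"offset":[0.053,0.162,-0.005],"spin":0},{"offset":[0.055,0.17,-0.015],"spin":0},{"offset":[0.055,0.17,-0.025],"spin":0}]'
python3 -m crank '[{"offset":[0,0,-0.008],"spin":0},{"offset":[0,0,-0.013],"spin":0},{"offset":[0,0,-0.016],"spin":0},{"offset":[0,0,-0.016],"spin":0},{"offset":[0,0,-0.016],"spin":0},{"offset":[0,0,-0.016],"spin":0},{"offset":[0,0,-0.016],"spin":0},{"offset":[0,0,-0.016],"spin":0}]'
python3 -c "
from h import *
s,p=ring('green','w10.png',z=12)"
```

```text
clock: 30.22
eef_pos: [561.6, -93.1, 128.8]
eef_rot: [3.141, 0.004, 2.695]
wrist_force: [-0.3, 0.7, -2.3]
finger_gap: 33.7
clock: 30.88
eef_pos: [616.7, 78.2, 103.4]
eef_rot: [3.141, 0.005, 2.697]
wrist_force: [-0.8, 0.6, -1.0]
finger_gap: 33.7
clock: 31.55
eef_pos: [616.8, 78.0, 87.8]
eef_rot: [3.141, 0.005, 2.697]
wrist_force: [0.2, 0.1, -2.2]
finger_gap: 33.5
tcp [616.8  78.   87.8]
green px 283 292 ax [71. 75.] width mm 57.7 xy [666.1  55.4] go [ 49.3 -22.6]
green px 281 223 ax [79. 83.] width mm 58.9 xy [617.1  77.9] go [ 0.3 -0.2]
```

View pics/w10.png

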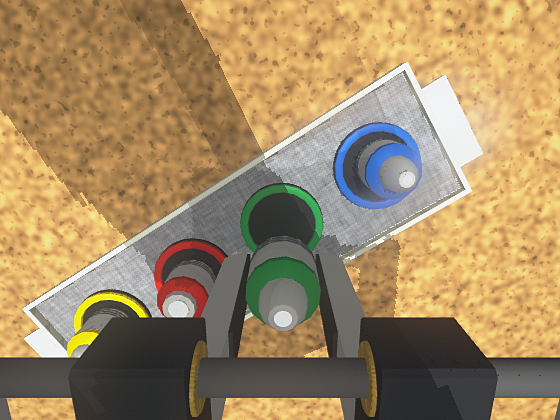

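Green is aligned over its seat (281,223). Blue, red and yellow stand upright in their rings with clearance. Lowering.

```bash
python3 -m crank '[{"offset":[0,0,-0.012],"spin":0},{"offset":[0,0,-0.024],"spin":0},{"offset":[0,0,-0.036],"spin":0},{"offset":[0,0,-0.046],"spin":0},{"offset":[0,0,-0.055],"spin":0},{"offset":[0,0,-0.062],"spin":0},{"offset":[0,0,-0.065],"spin":0},{"offset":[0,0,-0.065],"spin":0}]'
python3 -m crank '[{"offset":[0,0,-0.001],"spin":0},{"offset":[0,0,-0.002],"spin":0},{"offset":[0,0,-0.003],"spin":0},{"offset":[0,0,-0.004],"spin":0},{"offset":[0,0,-0.0048],"spin":0},{"offset":[0,0,-0.0055],"spin":0},{"offset":[0,0,-0.006],"spin":0},{"offset":[0,0,-0.006],"spin":0}]'
```

```text
clock: 32.27
eef_pos: [616.5, 78.1, 21.8]
eef_rot: [3.141, 0.004, 2.697]
wrist_force: [0.7, -0.6, -1.4]
finger_gap: 33.8
clock: 32.93
eef_pos: [616.7, 78.0, 16.9]
eef_rot: [3.141, 0.005, 2.697]
wrist_force: [-5.1, -0.8, 8.9]
finger_gap: 33.6
```

```bash
python3 -m crank '[{"offset":[0,0,0],"spin":0},{"offset":[0,0,0],"spin":0},{"offset":[0,0,0],"spin":0},{"offset":[0,0,0],"spin":0},{"offset":[0,0,0.01],"spin":0},{"offset":[0,0,0.03],"spin":0},{"offset":[0,0,0.06],"spin":0},{"offset":[0,0,0.09],"spin":0}]' 0.55 12
python3 -m crank '[{"offset":[-0.02,0.01,0.01],"spin":0},{"offset":[-0.04,0.02,0.03],"spin":0},{"offset":[-0.07,0.035,0.05],"spin":0},{"offset":[-0.1,0.05,0.07],"spin":0},{"offset":[-0.13,0.065,0.08],"spin":0},{"offset":[-0.15,0.08,0.08],"spin":0},{"offset":[-0.16,0.08,0.08],"spin":0},{"offset":[-0.16,0.08,0.08],"spin":0}]'
python3 -c "
from h import *
s,p=snap('scene');a=p['pixels'][120:340,140:400,::-1];q=snap('side')[1]['pixels'][90:360,130:400,::-1]
a=cv2.resize(a,(400,340),interpolation=cv2.INTER_CUBIC);q=cv2.resize(q,(340,340),interpolation=cv2.INTER_CUBIC)
cv2.imwrite('pics/f.png',np.hstack([a,q]))"
```

```text
clock: 33.6
eef_pos: [616.2, 78.1, 108.1]
eef_rot: [3.142, 0.004, 2.697]
wrist_force: [0.4, 0.6, -0.5]
finger_gap: 51.8
clock: 34.27
eef_pos: [455.1, 158.4, 189.0]
eef_rot: [3.141, 0.004, 2.699]
wrist_force: [-0.1, 0.7, -0.2]
finger_gap: 51.5
```

View pics/f.png

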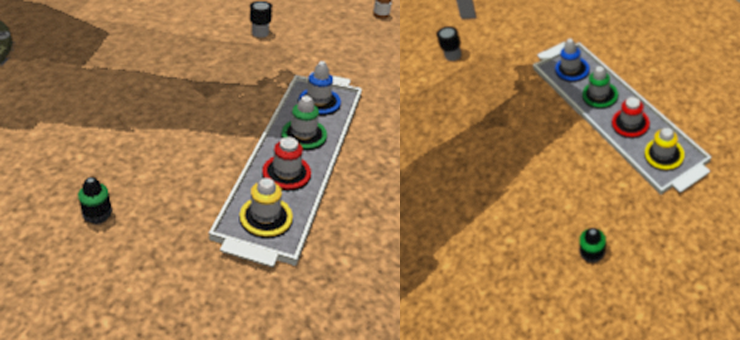

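Both views show all four objectives upright inside their matching rings. The black objective and eyepiece stand where they were, and the arm is clear. Handing in.

```bash
python3 -c "
from h import *
print(manip.sign_off())"
```

```text
the job is handed in; nothing more can be done
None
```

All four silver objectives are in the tray, each in the seat with its own ring colour. I gripped them by the barrel, in the order red, blue, yellow, green. Each was lowered until light contact showed at the wrist (about 7–9 N), then released.

- **Final check:** the scene and side pictures, taken with the arm withdrawn, show all four upright inside their matching rings. The black objective and the eyepiece still stand where they were; I checked both by eye.
- **Time:** the arm finished at about 34 s on the robot clock, against the 115 s limit.
- **Disagreements along the way:** the first positions from the fixed cameras were off by up to 7 mm, and the ring fit for red failed once in shadow. The ring fit and the network both missed green once. In each case I corrected with a closer wrist look before gripping, down to 2 mm or less.

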